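Tuck the cover flap of a microscope-slide folder under its lip

ROBOT

A 7-joint arm with a two-finger parallel gripper is mounted at the origin on the work surface. World frame = base frame: x ahead of the robot, y to its left, z up, the work surface at z = 0. Lengths are in m, angles in rad, forces in N, time in s.
With the tool pointing down it reaches from about 0.425 to 0.925 m from the base axis. Payload 6.8 kg.
Tool frame: the origin (TCP) lies between the finger pads; the fingertips stand 22 mm ahead of it and the grasp point (between the pads) lies 3 mm ahead of it; z points along the fingers, y is the direction in which the jaws open and shut (so a half turn about z gives the same grasp; the last joint's range is limited). The gripper opens to 85 mm and grips with 20 to 120 N. Pads are 22 mm wide; open, the fingers measure 114 mm over their backs; the gripper's body (76 mm by 85 mm) begins 54 mm behind the grasp point. The pads swing forward as they close: fully open they stand 13 mm farther back than shut.
Start: joints at [-1.249, 0.477, 0.022, 1.555, -0.011, 1.109, -0.083], TCP at [0.281, 0.614, 0.253] pointing down, gripper open.
Joint ranges: [-2.96, 2.96], [-0.34, 2.1], [-1.41, 1.46], [0.24, 2.44], [-1.37, 4.51], [0.17, 1.92], [-2.96, 2.96]. Speed limits (rad/s): [2.39, 2.39, 3.14, 3.14, 3.14, 3.14, 3.14].

INTERFACE

Orientations are given as a unit quaternion [w, x, y, z].
In Python, from station import bot gives the robot as it stands. The module is installed in compiled form; this text tells all that it offers.
- The arm moves only by the tool drive_tool, never from a script. Its argument "series" is one flat list of numbers, 7 for each row, row after row: the opening, from -1 (shut) to 1 (fully open), then the shift along the tool's x, y, z in mm, then the turn, a rotation vector about the tool's x, y, z in rad. In form: [jaw, x, y, z, wx, wy, wz, jaw, x, y, z, wx, wy, wz, ...]. A call has 1 to 12 rows; each row shifts and turns the commanded pose from where the row before left it, along the tool's axes as they then stand; what a row does not reach is not made up. A row lasts 1/8 s, in which the tool goes at most 62.5 mm and 10.7 degrees, less where a joint would pass 70% of its speed; a pose out of reach is approached as far as the arm can. A call with a gripper value outside its range is refused whole. The fingers move at their own pace and stop on an object; "force" is the grip in N (left out, the last holds). Time passes only in rows, so rows that do not move let the fingers close. It gives the time, the measured TCP pose, the force and the opening at its end, in the units of the state.
- bot.get_obs(): the state, without advancing time (a new reading comes with each control period).
- bot.read_camera(name): name is "scene" or "side" or "wrist"; returns a dict with "pixels" (384x512x3 uint8, blue, green, red), "camera_matrix" (3x3 intrinsics, pixels), "rvec" (rotation vector, rad) and "tvec" (3), from world to camera coordinates, as OpenCV has them. Camera axes: x right, y down, z forward; pixel columns grow to the right and rows downward; lengths in m; the calibration is good to about 2 mm. The wrist camera is an equidistant fisheye: a pixel r from the principal point sees the ray r / f radians off the axis. A picture is of the moment at which its call begins. There is no depth.
- bot.hand_in(): hands the job in, once; it reports no verdict.
The state is a dict: "t": time; "q": joint angles; "joint_vel": joint speeds; "joint_torque": joint torques, N m; "eef_pos": TCP position; "tool_rot": TCP orientation; "contact_force": force on the tool from outside, world axes, zero at the start; "torque": the same for the moment, N m; "gripper_width": opening from 0.0 (shut) to 1.0 (fully open).
Only numpy, scipy, OpenCV 4.12 (cv2) and the standard library are available. Lean on these libraries where they do the work, as an engineer would, in place of code of your own. Each camera call takes 0.05 s, during which the arm holds its last target. There are 200 camera calls.

TASK

Close the slide folder on the bench: push its standing cover flap over onto the slides, press it down flat against the foam strip, and push the thumb ledge towards the retaining lip until the flap's free edge is fully home beneath the lip, so that it stays shut by itself when you let go. Use fingertip pressure or the outside of the fingers only: do not grip the flap, and leave everything else on the bench where it is.

Things in the scene. Friction and masses are not known exactly. Their poses are not given: they have to be found in the camera images.
- folder: Slide folder fixed to the bench: black tray 160 x 136 mm, two glass slides on its floor. Origin: on the bench surface, straight below the middle of the hinge line. x axis: level, from the hinge line to the retaining lip; y along the hinge; z up. Tray spans x -15..145, y -68..68 mm; floor 6 mm high, walls 14 mm. Hinge line 18 mm above the bench.
- foam_top (a point): Middle of the top of the soft foam strip in the tray, uncompressed (fixed point, folder axes): x = 57 mm, height 27.5 mm. The strip is 90 mm along y and 12 mm wide. It yields downward and springs back; it holds an untucked flap a little open.
- flap (a joint): Angle of the grey cover flap, rad: 0 flat (stop), 1.57 upright, 2.05 leaning back from the lip (stop). Starts at 1.45 to 1.85, held by hinge friction; pushed below about 1 it falls and rests on the foam at 0.1 to 0.2. Pressing it flat takes about 4 N at mid-length; released, the foam lifts it again unless its edge is under the lip; tucked it rests below 0.04.
- cover (a joint): Slide of the cover plate in its hinge sleeve, m, along the flap away from the hinge: 0 drawn in, 0.016 fully out (stop). Needs about 3 N plus rubbing; stays where left. Starts at 0 to 0.002. With the flap flat: drawn in, its edge is 5 mm short of the lip; fully out, 11 mm beneath it. Slid out before the flap is flat, it lies above the lip and must be slid back.
- ledge (a point): Black thumb ledge on the plate's outer face (on top when folded): middle of the foot of its upright face, which looks to the hinge, 8 mm high, 92 mm wide. Away from the hinge it ramps down within 32 mm. x along the flap from the hinge, z out of the outer face. 68 mm from the hinge line at slide 0. Towards the hinge, 44 mm of bare plate up to the sleeve (10 mm thick).
- edge (a point): Middle of the free edge of the cover plate, at mid-thickness; axes as ledge. The plate is 112 mm wide (y), 5 mm thick, its mid-plane through the hinge line; its edge lies 112 mm from the hinge line at slide 0.
- lip (a point): Middle of the lip's lower rim on the hinge side (fixed, folder axes): x = 117 mm, height 24.5 mm. The lip is a fixed steel bar 90 mm wide (y), 4 mm thick (top at 28.5 mm), overhanging 14 mm towards the hinge from its wall. The flat cover plate's top face is at 20.5 mm, 4 mm below the lip.
- vial: Small closed glass vial, 26 mm across, 62 mm tall, standing beside the folder; leave alone. Origin: centre of its underside.
- marker: Marker pen lying beside the folder, 140 x 15 x 15 mm, along its own x; leave alone. Origin: underside, near its middle.
- dish: Open shallow dish, 84 mm across, 14 mm tall, beyond the lip; leave alone. Origin: centre of its underside.
- slidebox: Closed slide box 100 x 85 x 33 mm; leave alone. Origin: centre of its underside.
- mug: White mug, 76 mm across, 88 mm tall, handle at its +y; leave alone. Origin: centre of its underside.
- stain: Amber bottle, 44 mm across, 85 mm tall; leave alone. Origin: centre of its underside.
- jar: Clear jar, 56 mm across, 60 mm tall; leave alone. Origin: centre of its underside.
Not all that is in view belongs to the job. What is meant by the folder is not blue or orange, and is the larger of those in its own colour.

How it is judged:
By the outcome, as a careful person would: the job done as asked, in the order asked, and still so for the second after the job is handed in, with the robot touching nothing.
It also fails if it takes over 42 s, if anything falls off the work surface, if the arm or the gripper's body presses on something with over 40 N, if the wrist force passes 120 N, or if a joint passes its speed limit or range.

## Working session

There is one attempt and no reset: what is moved stays moved. The work goes in short steps, Python scripts to look and compute and a tool call to move; the robot and the scene stay as the last step left them, time stands still between calls to the robot, and variables do not carry over. Pictures are saved under pics/ and viewed, about 8 in all and at most 12, crops included, and the job is handed in when it is done.

Besides the shell and the picture viewer there is one more tool, called after "Request:" as name(argument=value, ...) on one line, values as JSON. drive_tool: Moves the arm, as the interface text tells. Its arguments: {"type":"object","properties":{"series":{"type":"array"},"force":{"type":"number"}},"required":["series"]}

```bash
mkdir -p pics; cat > h.py <<'E'
import numpy as np, cv2
from station import bot
def cam(n):
    c=bot.read_camera(n); c['R']=cv2.Rodrigues(np.array(c['rvec'],float))[0]; c['t']=np.array(c['tvec'],float).ravel(); c['K']=np.array(c['camera_matrix']); c['C']=-c['R'].T@c['t']; return c
def ray(c,u,v,fish=False):
    K=c['K']; d=np.array([(u-K[0,2])/K[0,0],(v-K[1,2])/K[1,1],1.])
    if fish:
        r=np.hypot(d[0],d[1]); d=np.array([d[0]/r*np.sin(r),d[1]/r*np.sin(r),np.cos(r)]) if r>1e-9 else d
    d=c['R'].T@d; return d/np.linalg.norm(d)
def onz(c,u,v,z,fish=False):
    d=ray(c,u,v,fish); return c['C']+d*(z-c['C'][2])/d[2]
def proj(c,p):
    q=c['R']@np.array(p)+c['t']; q=c['K']@q; return q[:2]/q[2]
def tri(c1,p1,c2,p2,f1=False,f2=False):
    a,b=ray(c1,*p1,f1),ray(c2,*p2,f2); s=np.linalg.lstsq(np.c_[a,-b],c2['C']-c1['C'],rcond=None)[0]
    x,y=c1['C']+s[0]*a,c2['C']+s[1]*b; return (x+y)/2,np.linalg.norm(x-y)
E
python3 - <<'E'
from h import *
ims=[]
for n in('scene','side','wrist'):
    c=cam(n); print(n,c['C'].round(3),c['R'][2].round(2)); np.save(n+'.npy',c,allow_pickle=True); cv2.imwrite(f'pics/{n}0.png',cv2.resize(c['pixels'],(800,600),interpolation=cv2.INTER_CUBIC))
o=bot.get_obs();print(o)
E
```

```text
scene [1.049 0.369 1.178] [-0.42 -0.28 -0.86]
side [ 0.2   -0.968  0.879] [ 0.23  0.75 -0.63]
wrist [0.206 0.648 0.375] [ 0.29 -0.14 -0.95]
{'t': 0.15, 'q': array([-1.24909735,  0.47764248,  0.02236415,  1.55617851, -0.01149159,
        1.10927474, -0.0831081 ]), 'joint_vel': array([-0.00257897, -0.00245528, -0.00080265, -0.00275002,  0.00055331,
        0.00063671, -0.00045922]), 'joint_torque': array([ 2.87450799e-03, -5.96928084e+01,  1.61012527e+00, -2.81491631e+01,
        1.26272350e-02,  6.56016811e-03, -3.89730940e-05]), 'eef_pos': array([0.28111148, 0.6132401 , 0.2525471 ]), 'tool_rot': array([-9.14989990e-05,  2.13249978e-01,  9.76997428e-01, -6.81186664e-04]), 'contact_force': array([0.42092436, 0.32233584, 0.06952437]), 'torque': array([-0.01511506,  0.01459863, -0.03253659]), 'gripper_width': 1.0019177472543401}
```

View pics/scene0.png

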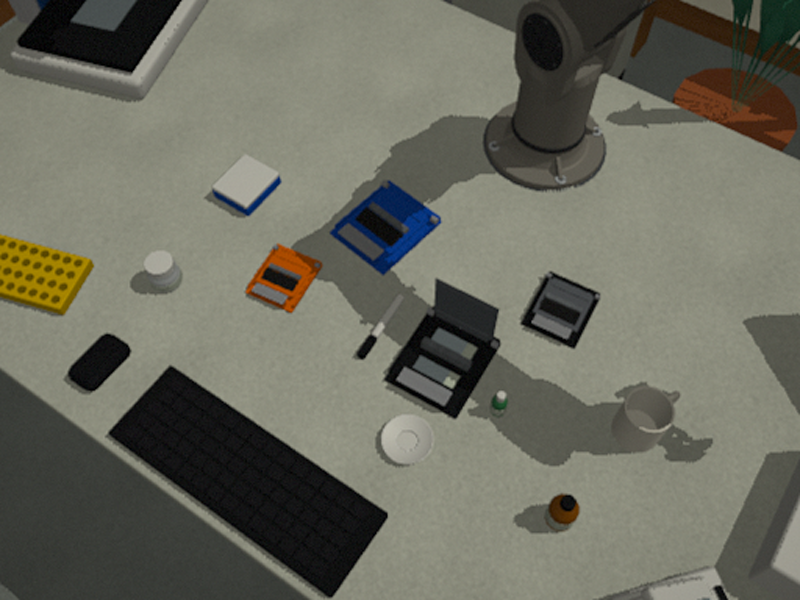

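View pics/side0.png

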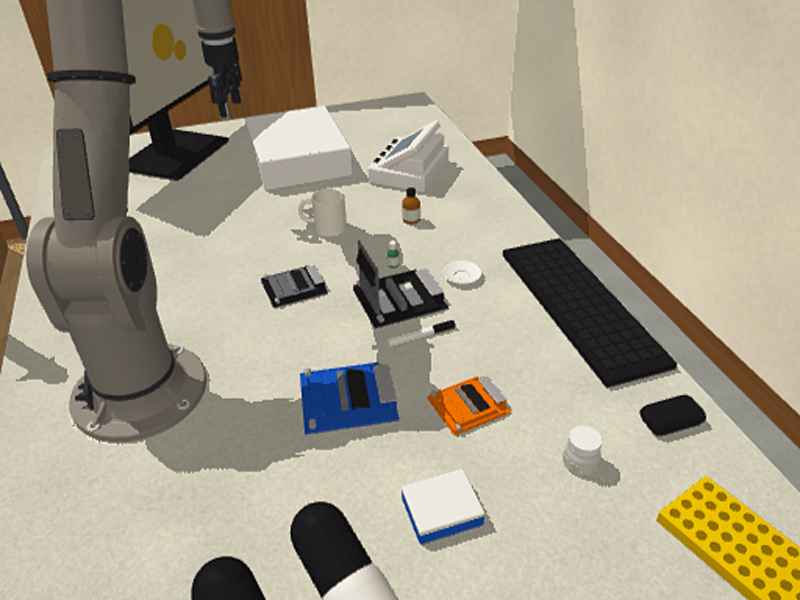

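The scene view shows the black folder with its standing flap at (465,312), its lip at (425,385) and the tray corners near (387,378), (455,415) and (497,347). The side view shows the folder at (400,290) with the flap at (368,275). I'll take crops next.

```bash
python3 - <<'E'
from h import *
s=np.load('scene.npy',allow_pickle=True).item();d=np.load('side.npy',allow_pickle=True).item()
# crops: scene x 235..335,y 170..275 ; side x 215..315 y 145..215
a=cv2.resize(s['pixels'][170:275,240:330],None,fx=5,fy=5,interpolation=cv2.INTER_CUBIC)
b=cv2.resize(d['pixels'][145:215,220:290],None,fx=5,fy=5,interpolation=cv2.INTER_CUBIC)
b=np.vstack([b,np.zeros((a.shape[0]-b.shape[0],b.shape[1],3),np.uint8)])
cv2.imwrite('pics/crop.png',cv2.convertScaleAbs(np.hstack([a,b]),alpha=1.6))
for u,v in((387,378),(455,415),(497,347)): print(onz(s,u*.64,v*.64,.014).round(3))
E
```

```text
[0.606 0.041 0.014]
[0.598 0.168 0.014]
[0.455 0.161 0.014]
```

View pics/crop.png

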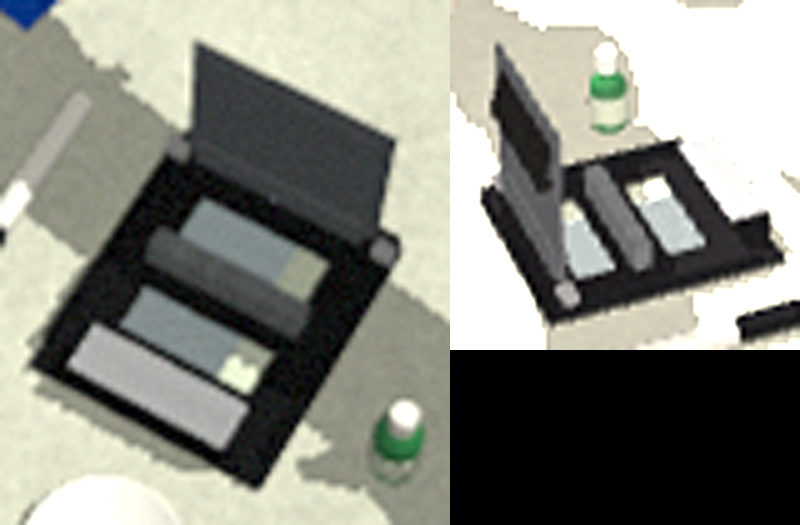

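The crop shows the hinge knobs at (180,147) and (384,248), the lip-top corners at (95,322), (250,408), (225,450) and (65,367), and the flap's free corners at (197,42) and (395,140) in scene and (497,45) and (557,130) in side.

```bash
cat > pose.py <<'E'
from h import *
s=np.load('scene.npy',allow_pickle=True).item();d=np.load('side.npy',allow_pickle=True).item()
S=lambda u,v:(240+(u+.5)/5-.5,170+(v+.5)/5-.5)
D=lambda u,v:(220+(u-450+.5)/5-.5,145+(v+.5)/5-.5)
# model (folder x,y,z) <-> world
pts=[((.103,-.045,.0285),onz(s,*S(95,322),.0285)),((.103,.045,.0285),onz(s,*S(250,408),.0285)),
((.117,.045,.0285),onz(s,*S(225,450),.0285)),((.117,-.045,.0285),onz(s,*S(65,367),.0285)),
((.145,.068,.014),onz(s,*S(258,490),.014)),((-.015,.068,.014),onz(s,*S(400,248),.014)),
((-.015,-.068,.0),onz(d,*D(552,325),.0)),((.145,-.068,0),onz(d,*D(785,262),0))]
for m,w in pts: print(m,w.round(4))
k1=onz(s,*S(180,147),.018);k2=onz(s,*S(384,248),.018);print('knobs',k1.round(4),k2.round(4),'mid',((k1+k2)/2).round(4))
c1=tri(s,S(395,140),d,D(497,45));c2=tri(s,S(197,42),d,D(557,130));print('flap',c1,c2)
E
python3 pose.py
```

```text
(0.103, -0.045, 0.0285) [0.5776 0.0553 0.0285]
(0.103, 0.045, 0.0285) [0.5734 0.1465 0.0285]
(0.117, 0.045, 0.0285) [0.5996 0.1484 0.0285]
(0.117, -0.045, 0.0285) [0.6071 0.057  0.0285]
(0.145, 0.068, 0.014) [0.6028 0.1709 0.014 ]
(-0.015, 0.068, 0.014) [0.4452 0.1596 0.014 ]
(-0.015, -0.068, 0.0) [ 0.4505  0.0234 -0.    ]
(0.145, -0.068, 0) [0.6083 0.0329 0.    ]
knobs [0.4612 0.0314 0.018 ] [0.452  0.1534 0.018 ] mid [0.4566 0.0924 0.018 ]
flap (array([0.45606663, 0.1474683 , 0.12872244]), np.float64(0.0022739474184357168)) (array([0.46463931, 0.03921957, 0.13397534]), np.float64(0.0003623059564172405))
```

Request:
drive_tool(series=[-1, 0, 0, 0, 0, 0, -0.166, -1, 0, 0, 0, 0, 0, -0.166, -1, 0, 0, 0, 0, 0, -0.166, -1, -10, -44, 0, 0, 0, 0, -1, -10, -44, 0, 0, 0, 0, -1, -10, -44, 0, 0, 0, 0, -1, -10, -44, 0, 0, 0, 0, -1, -10, -44, 0, 0, 0, 0, -1, -10, -44, 0, 0, 0, 0, -1, -10, -44, 0, 0, 0, 0, -1, -10, -44, 0, 0, 0, 0, -1, -10, -44, 0, 0, 0, 0], force=40)

```text
t: 1.65
eef_pos: [0.3982, 0.2231, 0.2533]
tool_rot: [0.0, -0.034, 0.999, 0.0]
contact_force: [1.8, 0.2, 0.5]
gripper_width: 0.0
```

Request:
drive_tool(series=[-1, -8, -45, 0, 0, 0, 0, -1, -8, -45, 0, 0, 0, 0, -1, -8, -44, 0, 0, 0, 0, -1, 0, 0, 30, 0, 0, 0, -1, 0, 0, 0, 0, 0, 0])

```text
t: 2.28
eef_pos: [0.4297, 0.0918, 0.2219]
tool_rot: [-0.002, -0.034, 0.999, -0.001]
contact_force: [-0.9, -0.0, 0.9]
gripper_width: -0.001
```

```bash
python3 - <<'E'
from h import *
print(bot.get_obs()['eef_pos'],bot.get_obs()['q'].round(2))
w=cam('wrist');d=cam('side');np.save('wrist1.npy',w,allow_pickle=True)
a=cv2.resize(w['pixels'],(460,345));b=cv2.resize(d['pixels'][95:225,190:310],None,fx=2.65,fy=2.65,interpolation=cv2.INTER_CUBIC)
cv2.imwrite('pics/m1.png',cv2.convertScaleAbs(np.hstack([a,cv2.resize(b,(318,345))]),alpha=1.4))
E
```

```text
[0.4296561  0.09179369 0.22188455] [-0.52  0.12  0.18  2.13 -0.03  0.89  1.32]
```

View pics/m1.png

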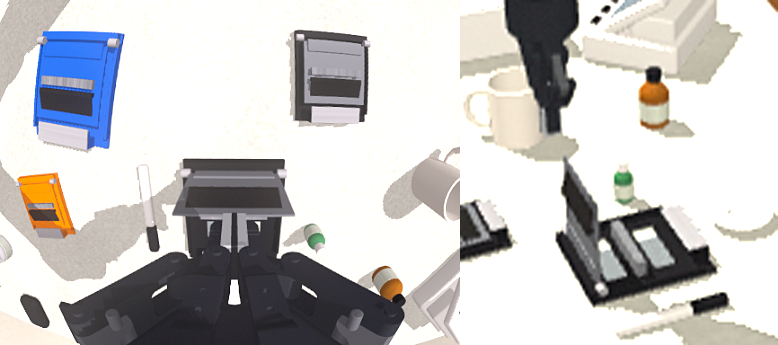

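The wrist view shows the flap's outer face and ledge at (235,195) of the montage, with the shut fingers hanging behind the flap. In the side view the flap is still upright and nothing else has moved. Next I'll back off slightly and descend behind it.

Request:
drive_tool(series=[-1, 5, 0, 0, 0, 0, 0, -1, 0, 0, 35, 0, 0, 0, -1, 0, 0, 35, 0, 0, 0, -1, 0, 0, 30, 0, 0, 0, -1, 0, 0, 0, 0, 0, 0])

```text
t: 3.0
eef_pos: [0.4248, 0.0924, 0.1225]
tool_rot: [-0.002, -0.035, 0.999, -0.001]
contact_force: [-0.2, -0.7, -0.1]
gripper_width: -0.003
```

Request:
drive_tool(series=[-1, -12, 0, 0, 0, 0, 0, -1, -12, 0, 0, 0, 0, 0, -1, -12, 0, 0, 0, 0, 0, -1, 0, 0, 0, 0, 0, 0])

```text
t: 3.5
eef_pos: [0.4636, 0.0949, 0.1238]
tool_rot: [0.001, -0.034, 0.999, 0.0]
contact_force: [-0.5, -1.4, -0.4]
gripper_width: -0.004
```

Request:
drive_tool(series=[-1, -12, 0, 0, 0, 0, 0, -1, -12, 0, 0, 0, 0, 0, -1, -12, 0, 0, 0, 0, 0, -1, -12, 0, 0, 0, 0, 0, -1, -10, 0, 2, 0, 0, 0, -1, 0, 0, 0, 0, 0, 0, -1, 0, 0, 0, 0, 0, 0])

```text
t: 4.38
eef_pos: [0.5194, 0.0986, 0.1211]
tool_rot: [-0.0, -0.034, 0.999, -0.0]
contact_force: [0.2, -0.7, -0.8]
gripper_width: -0.002
```

```bash
cat > look.py <<'E'
from h import *
import sys
n=sys.argv[1]
print(bot.get_obs()['eef_pos'].round(4),bot.get_obs()['contact_force'].round(2))
w=cam('wrist');d=cam('side');s=cam('scene')
for k,c in(('w',w),('d',d),('s',s)): np.save(k+n+'.npy',c,allow_pickle=True)
a=cv2.resize(s['pixels'][160:280,235:335],(400,480),interpolation=cv2.INTER_CUBIC);b=cv2.resize(d['pixels'][130:225,210:300],(400,422),interpolation=cv2.INTER_CUBIC)
b=np.vstack([b,np.zeros((58,400,3),np.uint8)])
cv2.imwrite('pics/l%s.png'%n,cv2.convertScaleAbs(np.hstack([a,b]),alpha=1.6))
E
python3 look.py 2
```

```text
[0.5194 0.0986 0.1211] [ 0.18 -0.72 -0.82]
```

View pics/l2.png

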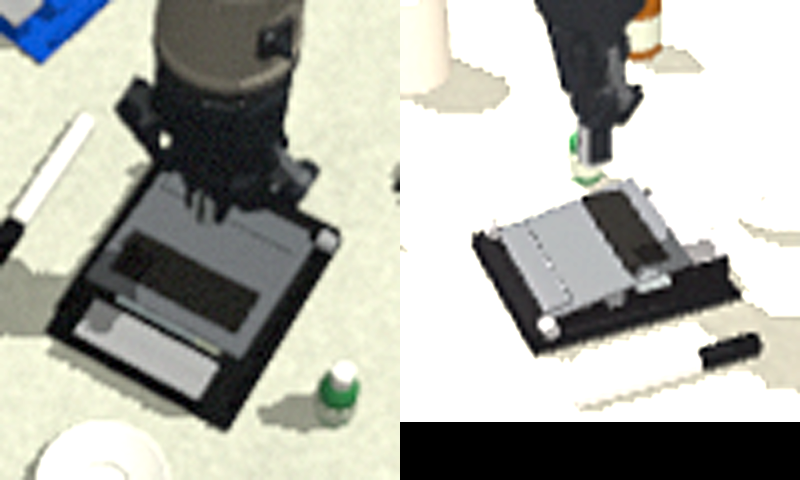

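The flap has fallen onto the foam. Its ledge runs from (125,235) to (260,297) in the left panel, the lip bar lies ahead of the edge, and the edge is not over the lip. I'll check the ledge position next.

```bash
python3 - <<'E'
from h import *
s=np.load('s2.npy',allow_pickle=True).item()
t=.068;R=np.array([[np.cos(t),np.sin(t)],[-np.sin(t),np.cos(t)]])
for n,u,v,z in(('ledge top',125,235,.039),('ledge top',260,297,.039),('edge',85,280,.038),('edge',240,355,.038),('lipL',95,308,.0285),('lipR',218,365,.0285)):
    p=onz(s,235+u/4-.4,160+v/4-.4,z); print(n,p.round(4),(R@(p[:2]-[.460,.0927])).round(4))
E
```

```text
ledge top [0.5343 0.0484 0.039 ] [ 0.0711 -0.0492]
ledge top [0.5229 0.1437 0.039 ] [0.0663 0.0466]
edge [0.5751 0.0452 0.038 ] [ 0.1116 -0.0553]
edge [0.5637 0.1544 0.038 ] [0.1077 0.0546]
lipL [0.584  0.059  0.0285] [ 0.1214 -0.0421]
lipR [0.5733 0.1449 0.0285] [0.1166 0.0444]
```

Request:
drive_tool(series=[-1, 11, 0, 0, 0, 0, 0, -1, 0, 0, 33, 0, 0, 0, -1, 0, 0, 33, 0, 0, 0, -1, 0, 0, 0, 0, 0, 0])

```text
t: 5.03
eef_pos: [0.5064, 0.0974, 0.0537]
tool_rot: [-0.002, -0.034, 0.999, -0.001]
contact_force: [-0.1, -0.2, 0.5]
gripper_width: 0.001
```

Request:
drive_tool(series=[-1, 0, 0, 4, 0, 0, 0, -1, 0, 0, 4, 0, 0, 0, -1, 0, 0, 3, 0, 0, 0, -1, 0, 0, 0, 0, 0, 0, -1, 0, 0, 0, 0, 0, 0])

```text
t: 5.65
eef_pos: [0.5094, 0.0981, 0.0446]
tool_rot: [0.0, -0.034, 0.999, 0.0]
contact_force: [0.8, 0.1, 1.2]
gripper_width: 0.002
```

Request:
drive_tool(series=[-1, 0, 0, 1.5, 0, 0, 0, -1, 0, 0, 0, 0, 0, 0])

```text
t: 5.9
eef_pos: [0.5092, 0.098, 0.0429]
tool_rot: [0.0, -0.034, 0.999, 0.0]
contact_force: [1.1, -0.2, 2.1]
gripper_width: 0.002
```

Request:
drive_tool(series=[-1, 0, 0, 1.5, 0, 0, 0, -1, 0, 0, 0, 0, 0, 0])

```text
t: 6.15
eef_pos: [0.5093, 0.098, 0.0419]
tool_rot: [0.0, -0.034, 0.999, 0.0]
contact_force: [-0.2, 0.3, 10.2]
gripper_width: -0.0
```

Request:
drive_tool(series=[-1, 0, 0, 1.5, 0, 0, 0, -1, 0, 0, 0, 0, 0, 0])

```text
t: 6.4
eef_pos: [0.5093, 0.0981, 0.041]
tool_rot: [0.0, -0.034, 0.999, 0.0]
contact_force: [-2.2, -0.8, 18.3]
gripper_width: 0.002
```

It's flat on the stop: the force rises sharply at z≈0.042. I'll ease off slightly and push the ledge.

Request:
drive_tool(series=[-1, -2, 0, -0.6, 0, 0, 0, -1, -3, 0, 0, 0, 0, 0, -1, -3, 0, 0, 0, 0, 0, -1, 0, 0, 0, 0, 0, 0])

```text
t: 6.9
eef_pos: [0.5163, 0.0985, 0.0411]
tool_rot: [-0.001, -0.034, 0.999, 0.0]
contact_force: [-3.2, 0.0, 16.2]
gripper_width: 0.003
```

Request:
drive_tool(series=[-1, -3, 0, 0, 0, 0, 0, -1, -3, 0, 0, 0, 0, 0, -1, 0, 0, 0, 0, 0, 0])

```text
t: 7.28
eef_pos: [0.5222, 0.0988, 0.041]
tool_rot: [-0.001, -0.034, 0.999, 0.0]
contact_force: [-3.6, -0.3, 13.8]
gripper_width: 0.003
```

Request:
drive_tool(series=[-1, -3, 0, 0, 0, 0, 0, -1, -3, 0, 0, 0, 0, 0, -1, 0, 0, 0, 0, 0, 0])

```text
t: 7.65
eef_pos: [0.5255, 0.099, 0.0404]
tool_rot: [-0.004, -0.034, 0.999, -0.0]
contact_force: [-8.6, -0.3, 18.2]
gripper_width: -0.002
```

Request:
drive_tool(series=[-1, -2, 0, -0.5, 0, 0, 0, -1, -2, 0, 0, 0, 0, 0, -1, 0, 0, 0, 0, 0, 0])

```text
t: 8.02
eef_pos: [0.5298, 0.0992, 0.0408]
tool_rot: [-0.003, -0.034, 0.999, -0.0]
contact_force: [-7.1, 0.3, 13.6]
gripper_width: 0.003
```

```bash
python3 look.py 3
```

```text
[0.5298 0.0992 0.0408] [-7.08  0.3  13.61]
```

View pics/l3.png

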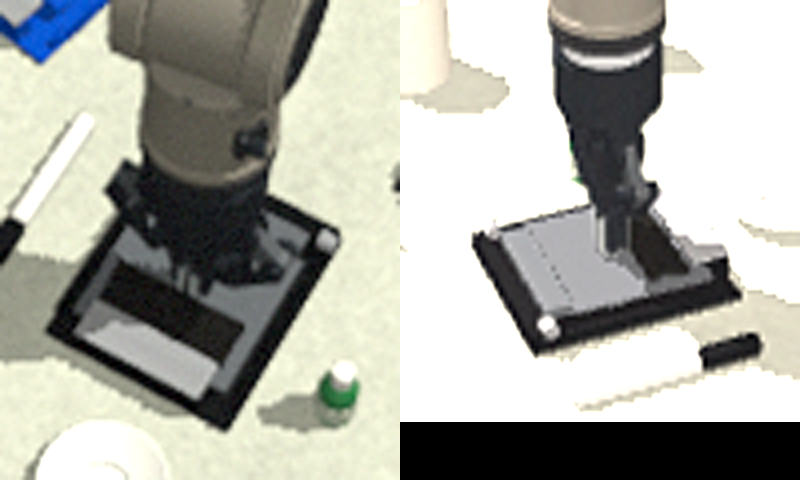

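The flap is flat and the fingers bear on the ledge's upright face. The plate corners already reach the lip at (85,310) and (225,370). I'll keep pushing to the stop.

Request:
drive_tool(series=[-1, -2, 0, 0, 0, 0, 0, -1, -2, 0, 0, 0, 0, 0, -1, -2, 0, 0, 0, 0, 0, -1, 0, 0, 0, 0, 0, 0])

```text
t: 8.68
eef_pos: [0.5313, 0.0993, 0.0397]
tool_rot: [-0.008, -0.034, 0.999, -0.001]
contact_force: [-16.8, -0.2, 19.8]
gripper_width: 0.001
```

Request:
drive_tool(series=[-1, -2, 0, 0, 0, 0, 0, -1, -2, 0, 0, 0, 0, 0, -1, 0, 0, 0, 0, 0, 0])

```text
t: 9.05
eef_pos: [0.5317, 0.0993, 0.039]
tool_rot: [-0.011, -0.034, 0.999, -0.001]
contact_force: [-23.6, -0.2, 22.7]
gripper_width: 0.003
```

Request:
drive_tool(series=[-1, -2, 0, 0, 0, 0, 0, -1, -1, 0, 0, 0, 0, 0, -1, 0, 0, 0, 0, 0, 0])

```text
t: 9.43
eef_pos: [0.532, 0.0993, 0.0384]
tool_rot: [-0.014, -0.035, 0.999, -0.001]
contact_force: [-29.3, -0.0, 27.0]
gripper_width: -0.001
```

Request:
drive_tool(series=[-1, 4, 0, -1, 0, 0, 0, -1, 3, 0, -1, 0, 0, 0, -1, 1, 0, -4, 0, 0, 0, -1, 2, 0, -10, 0, 0, 0, -1, 0, 0, -40, 0, 0, 0, -1, 0, 0, -50, 0, 0, 0, -1, 40, 0, -50, 0, 0, 0, -1, 30, 0, -30, 0, 0, 0, -1, 0, 0, 0, 0, 0, 0])

```text
t: 10.55
eef_pos: [0.4663, 0.0951, 0.2277]
tool_rot: [0.001, -0.034, 0.999, 0.001]
contact_force: [1.3, 0.6, 0.6]
gripper_width: -0.001
```

```bash
python3 look.py 4
```

```text
[0.4663 0.0951 0.2277] [1.32 0.61 0.57]
```

View pics/l4.png

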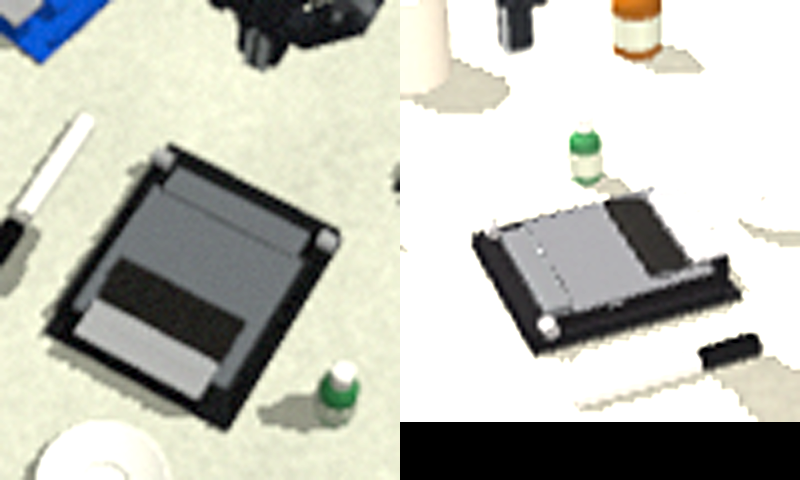

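The flap lies flat by itself and its ledge butts up against the lip, with the ledge's hinge-side corners at (118,258) and (244,322). I'll measure how far the cover has slid.

```bash
python3 - <<'E'
from h import *
s=np.load('s4.npy',allow_pickle=True).item()
P=lambda u,v,z:onz(s,235+u/4-.4,160+v/4-.4,z)[:2]
k1,k2=P(162,156,.020),P(326,239,.020);m=(k1+k2)/2
L=(P(95,302,.0285)+P(217,362,.0285))/2
A,B=P(118,258,.0285),P(244,322,.0285); E1,E2=P(78,308,.0205),P(222,388,.0205); S1,S2=P(163,187,.023),P(297,256,.023)
y=(k2-k1);y/=np.linalg.norm(y);x=np.array([y[1],-y[0]])
print('yaw',np.arctan2(x[1],x[0]),'org',m)
for n,p in(('lip',L),('ledge',(A+B)/2),('edge',(E1+E2)/2),('sleeve',(S1+S2)/2)):print(n,((p-m)@x).round(4))
E
```

```text
yaw 0.06496571596764986 org [0.45787956 0.09177301]
lip 0.1186
ledge 0.0847
edge 0.1268
sleeve 0.0221
```

```bash
python3 -c "
from station import bot
print(bot.get_obs()['contact_force'].round(1)); print(bot.hand_in())"
```

```text
[ 1.4 -0.2 -0.6]
the job is handed in; nothing more can be done
None
```

The slide folder is closed, and the flap stays flat by itself with its free edge under the lip. I handed the job in at about 10.7 s.

- **Moves:** With the fingers shut, I pushed the standing flap over from behind and pressed it flat until the force rose sharply, reaching 18 N. I then pushed the thumb ledge towards the lip until it stopped firmly, at about 29 N. After that I lifted clear, and the gripper never gripped the flap.
- **Final position:** After release, the ledge measured about 84.7 mm from the hinge, where fully out is 84 mm. The free edge measured about 127 mm, where fully out is 128 mm. These come from camera pixels and are good to about 2 mm.
- **Surroundings:** The vial and marker were unmoved in the last picture, and so was the part of the dish it showed. The other objects were outside that view, but the arm never went near them on the bench.
- **Disagreement:** Individual lip and tray points gave folder angles of 0.05 to 0.12 rad; I used 0.068. The measured spread didn't affect the result.

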